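# Press the push nut tight on a battery module's tie rod

### The arm

A 6-joint arm with a two-finger parallel gripper is mounted at the origin on the work surface. World frame = base frame: x ahead of the robot, y to its left, z up, the work surface at z = 0. Lengths are in m, angles in degrees, forces in N, time in s.
With the tool pointing down it reaches from about 0.4 to 0.825 m from the base axis. Payload 7 kg.
Tool frame: the origin (TCP) lies midway between the tips of the shut fingers; the grasp point (between the pads) lies 19 mm behind it; z points along the fingers, y is the line along which they close (so a half turn about z gives the same grasp; the last joint's range is limited). The gripper opens to 88 mm and grips with 3 to 60 N. Pads are 19 mm wide; open, the fingers measure 130 mm over their backs; the gripper's body (78 mm by 193 mm) begins 47 mm behind the grasp point.
Start: joints at [86.752, 20.546, 0.682, 0, -70.136, -16.507], TCP at [0.228, 0.635, 0.227] pointing down, gripper open.
Joint ranges: [-176.03, 176.03], [-82.01, 121.73], [-58.28, 71.71], [-173.87, 95.51], [-174.79, -0.11], [-173.66, 173.66]. Speed limits (degrees/s): [136.94, 136.94, 172.46, 180, 180, 180].

### API

Orientations are given as [roll, pitch, yaw] about the fixed x, y, z axes, in that order (R = Rz(yaw) Ry(pitch) Rx(roll)).
In Python, from plant import r gives the robot as it stands.
- The arm moves only by the tool drive_tool, never from a script. Its argument "commands" is a list of rows, each an object of numbers: "hand": the closure, from 0 (fully open) to 1 (shut); "tx", "ty", "tz": the shift along the world's x, y, z scaled (see below); "turn": the turn about the world's z scaled (see below). A call has 1 to 10 rows; each row is the pose to reach, as a shift and turn from the pose commanded when the call began; what a row does not reach only later rows make up. The controller multiplies each number of a shift by 0.6 m and each number of a turn by 90 degrees. A row lasts 1/10 s, in which the tool goes at most 50 mm and 8.59 degrees, less where a joint would pass 70% of its speed; a pose out of reach is approached as far as the arm can. A call with a number of a shift or a turn outside -1 to 1 is refused whole. A call with a gripper value outside its range is refused whole. The fingers move at their own pace and stop on an object; "grip_force" is the grip in N (left out, the last holds). Time passes only in rows, so rows that repeat a pose let the fingers close. It gives the time, the measured TCP pose, the force, the opening and the grip force at its end, in the units of the state.
- r.get_state(): the state, without advancing time (a new reading comes with each control period).
- r.capture(name): name is "scene" or "top" or "wrist"; returns a dict with "frame" (400x640x3 uint8, red, green, blue), "fx", "fy", "cx", "cy" (pixels), "world_from_camera" (4x4, takes a point from camera to world coordinates); the wrist camera has in their place "T_tool_cam" (4x4, takes a point from camera to tool coordinates, whose origin is the TCP and whose axes are the flange's). Camera axes: x right, y down, z forward; pixel columns grow to the right and rows downward; lengths in m; the calibration is good to about 2 mm. A picture is of the moment at which its call begins: read the wrist's pose just before it. There is no depth.
- r.close_job(): hands the job in; it is judged then, once.
Trained networks look in the newest picture that a camera, given by its name, has taken for a name from the list of things; names that differ only in an ending like _2 or _b are one class to them, and where a whole thing is asked for, a point or a joint stands for the part that bears it (a point fixed in the world has none). Each returns a list of dicts, best first, with "score" (0 to 1); they miss things now and then, are a little off and sometimes report something else, mostly with a low value. They report only what shows in the picture. A call takes as long as a camera call. They do not tell look-alikes from the thing itself.
- r.trace(label, camera): "pixels" (400x640 bool, what is visible of it) and "extent" ([left, top, right, bottom] in pixels, round what is visible of it).
The state is a dict: "time_s": time; "joints": joint angles; "qd": joint speeds; "joint_torque": joint torques, N m; "tcp_pos": TCP position; "eef_rot": TCP orientation; "contact_force": force on the tool from outside, world axes, zero at the start; "moment": the same for the moment, N m; "gripper_width": finger opening in m; "gripper_force": force on a finger pad.
Only numpy, scipy, OpenCV 4.12 (cv2) and the standard library are available. Lean on these libraries where they do the work, as an engineer would, in place of code of your own. Each camera call takes 0.05 s, during which the arm holds its last target. There are 200 camera calls.

### The job

Take the orange push nut from the parts tray, start it on the bare steel rod of the battery module that has none, and press it straight down the rod until it bears firmly on the white cover and stays tight there when you let go. Feel for the cover and stop as soon as the nut is firm: it should press on the cover with 5 to 10 N, over and above the rod's drag, and never with more than 14 N. Leave the finished module and everything else as it is.

Things in the scene. Friction and masses are not known exactly. Their poses are not given: they have to be found in the camera images.
- nut_mid (a point): centre (half-way up) of the push nut: an orange collar 20 mm high, hub 22 mm across, with a flange 36 mm across and 4 mm thick at its bottom, a 12.8 mm bore and steel teeth round the top of the bore; z is its axis, up. Grip it by the hub above the flange (16 mm of hub). It stands flange down in the tray.
- nut: the same push nut; origin at the centre of its underside, z up.
- shaft_tip (a point): centre of the top of the bare tie rod: a fixed upright steel shaft 11.2 mm across, 130 mm tall, its top 9 mm tapering to 6 mm; z up. The first 10 mm are free; from there down the teeth bite, and pushing the nut down takes a steady 6 to 11 N of drag. The drag holds the nut in place when let go.
- shaft: the same rod; origin at its foot. The top of the white cover lies 35 to 53 mm below the rod's tip: this differs from module to module and is not told, so it must be felt. The cover is sprung: it gives about 1 mm for each 5 N. What presses on the cover adds to the drag of the rod. An arm and its grip also give by some mm under such a push, so depth alone does not tell the force.
- module: the open battery module, fixed to the table: a block of blue cells in black holders, 64 x 84 mm, with a white sprung cover 70 x 90 x 5 mm on top and the bare rod through its centre; origin at the centre of the block's underside, x along the 64 mm side.
- finished: a finished module of the same kind, fixed, its orange nut already pressed home; origin at its underside. Leave alone.
- tray: low grey parts tray, fixed, 120 mm (its x) by 250 mm (its y), 8 mm high, floor 3 mm thick; origin at the centre of its underside. It holds the push nut, a rubber foot and a spacer in a row along its y, some 78 mm apart, in any order.
- foot: black rubber foot, a disc 30 mm across and 12 mm high, in the parts tray; origin at its underside. Leave alone.
- spacer: plain silver spacer ring without flange or teeth, 22 mm across, 24 mm high, in the parts tray; origin at its underside. Leave alone.
- cell: loose blue battery cell standing upright, 18 mm across, 65 mm high; origin at its underside. Leave alone.
- scanner: handheld barcode scanner lying on the table, about 180 x 62 x 33 mm, black head with a red window; origin near the middle of its handle, x towards its head. Leave alone.
- driver: screwdriver lying at the back, about 0.2 m long. Leave alone.
Things that resemble listed ones, but are neither listed nor needed, are in the scene too. Leave any green or pink look-alike of the module alone.

How it is judged:
By the outcome, as a careful person would: the job done as asked, in the order asked, and still so for the second after the job is handed in, with the robot touching nothing.
It also fails if it takes over 61 s, if anything falls off the work surface, if the arm or the gripper's body presses on something with over 40 N, if the wrist force passes 120 N, or if a joint passes its speed limit or range.

## Working session

There is one attempt and no reset: what is moved stays moved. The work goes in short steps, Python scripts to look and compute and a tool call to move; the robot and the scene stay as the last step left them, time stands still between calls to the robot, and variables do not carry over. Pictures are saved under pics/ and viewed, at most 10 in all, crops included, and the job is handed in when it is done.

Besides the shell and the picture viewer there is one more tool, called after ">>>" by a JSON object that holds its "fn" and its "kwargs", one argument or row to a line. drive_tool: Moves the arm, as the interface text tells. Its arguments: {"type":"object","properties":{"commands":{"type":"array"},"grip_force":{"type":"number"}},"required":["commands"]}

```bash
mkdir -p pics; ls; cat > h.py <<'E'
import numpy as np, cv2
from plant import r
def cap(n,f=None):
    c=r.capture(n)
    if f: cv2.imwrite('pics/'+f,c['frame'][:,:,::-1])
    return c
def ray(c,uv,T=None):
    T=np.array(c['world_from_camera'] if T is None else T)
    d=T[:3,:3]@np.array([(uv[0]-c['cx'])/c['fx'],(uv[1]-c['cy'])/c['fy'],1.]);return T[:3,3],d
def atz(c,uv,z,T=None):
    o,d=ray(c,uv,T);return o+d*(z-o[2])/d[2]
def proj(c,p):
    q=np.linalg.inv(np.array(c['world_from_camera']))@np.append(p,1);return q[0]/q[2]*c['fx']+c['cx'],q[1]/q[2]*c['fy']+c['cy']
E
python3 - <<'E'
from h import *
a=cap('scene');b=cap('top')
cv2.imwrite('pics/a.png',cv2.resize(a['frame'][:,:,::-1],(800,500)));cv2.imwrite('pics/b.png',cv2.resize(b['frame'][:,:,::-1],(800,500)))
for c in('top','scene'):
  for l in('nut','shaft','module','finished','tray','foot','spacer','cell'):
    print(c,l,[(round(t['score'],2),t['extent']) for t in r.trace(l,c)][:3])
s=r.get_state();print(s['time_s'],s['tcp_pos'],s['eef_rot'],s['gripper_width'],s['contact_force'])
for c in (a,b):print(np.round(c['world_from_camera'],3).tolist(),c['fx'])
E
```

```text
pics
top nut []
top shaft []
top module [(0.97, [176.6, 157.4, 219.5, 189.3]), (0.84, [214.9, 215.8, 255.1, 251.0]), (0.82, [230.4, 170.9, 266.1, 198.5])]
top finished [(0.76, [362.5, 173.2, 400.5, 202.4])]
top tray [(0.73, [272.4, 219.5, 360.8, 266.4]), (0.41, [338.1, 243.1, 348.2, 254.9])]
top foot [(0.45, [283.3, 233.7, 294.3, 243.4])]
top spacer []
top cell []
scene nut []
scene shaft []
scene module [(0.97, [380.7, 217.7, 425.4, 272.8]), (0.93, [404.0, 185.4, 454.6, 237.7]), (0.72, [335.9, 189.8, 344.6, 202.0])]
scene finished [(0.8, [234.9, 183.2, 277.2, 233.2])]
scene tray [(0.68, [290.1, 172.2, 394.7, 221.5])]
scene foot [(0.39, [362.7, 196.5, 375.6, 205.4])]
scene spacer []
scene cell [(0.59, [464.8, 206.2, 483.3, 223.8])]
0.9 [0.2281521  0.63523251 0.2265516 ] [ 1.79998225e+02 -5.37191084e-04 -1.97569865e+01] 0.08762396548098556 [-0.02960783 -0.42733878 -0.01391737]
[[-0.297, 0.673, -0.678, 1.345], [0.955, 0.195, -0.224, 0.229], [-0.018, -0.714, -0.7, 0.867], [0.0, 0.0, 0.0, 1.0]] 457.7703605403394
[[0.002, -0.998, 0.063, 0.527], [-1.0, -0.001, 0.006, -0.026], [-0.006, -0.063, -0.998, 1.449], [0.0, 0.0, 0.0, 1.0]] 512.7402461713598
```

View pics/a.png

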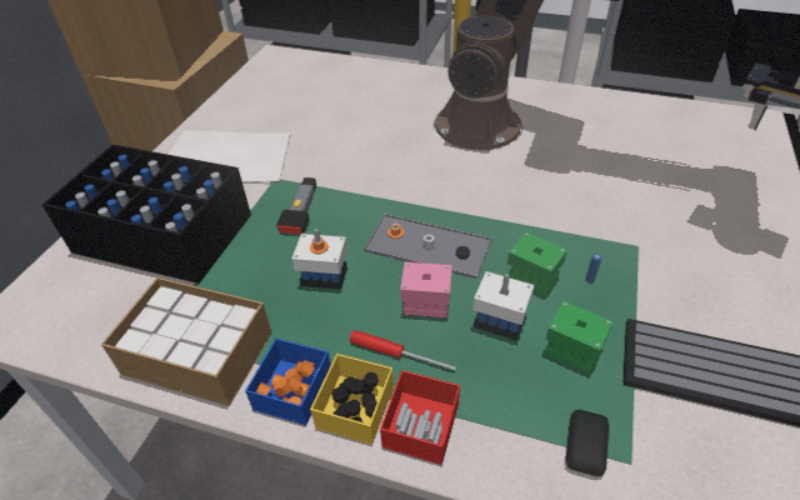

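View pics/b.png

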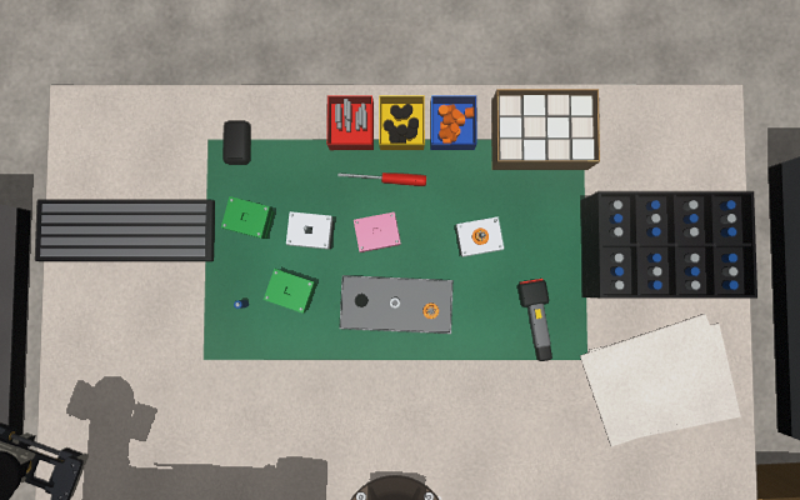

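The pictures show these orange things (pixels in the 800-wide top view): the tray nut (431,310), the nut on the finished module (480,236) and scraps in the blue bin (453,120). The tray nut is my choice. The bare rod is on the white module at (308,230), between the green and pink look-alikes.

```bash
python3 - <<'E'
from h import *
a=cap('scene');b=cap('top')
f=b['frame'][130:280,170:430];g=a['frame'][160:280,220:460]
cv2.imwrite('pics/c.png',np.vstack([cv2.resize(f[:,:,::-1],(520,300),interpolation=2)[:,:,:],cv2.resize(g[:,:,::-1],(520,260),interpolation=2)]))
def orange(c,box):
    x0,y0,x1,y1=box;h=cv2.cvtColor(c['frame'],cv2.COLOR_RGB2HSV)[y0:y1,x0:x1]
    m=(h[...,0]>5)&(h[...,0]<22)&(h[...,1]>150)&(h[...,2]>100);v,u=np.nonzero(m);return (u.min()+u.max())/2+x0,(v.min()+v.max())/2+y0,m.sum()
n=orange(b,(325,235,362,265));print('top nut',n,atz(b,n[:2],.012))
n2=orange(a,(300,175,330,197));print('scene nut',n2,atz(a,n2[:2],.012))
fi=orange(b,(360,170,405,205));print('fin',fi,[atz(b,fi[:2],z) for z in (.08,.1)])
# module holders: white top
def tri(u,v):
    o,d=ray(b,u);p,e=ray(a,v);A=np.stack([d,-e],1);s=np.linalg.lstsq(A,p-o,rcond=None)[0];return o+d*s[0],p+e*s[1]
# rod tip approx pixels
print('tip',tri((246.5,183.5),(404.5,222)))
for nm,c in(('top',b),('scene',a)):
  for t in r.trace('module',nm)[:2]: print(nm,t['extent'])
E
```

```text
top nut (np.float64(344.5), np.float64(248.5), np.int64(74)) [ 0.47900474 -0.08094636  0.012     ]
scene nut (np.float64(316.5), np.float64(186.0), np.int64(72)) [ 0.48447305 -0.07861057  0.012     ]
fin (np.float64(384.0), np.float64(189.0), np.int64(88)) [array([ 0.64003778, -0.18420022,  0.08      ]), array([ 0.63838638, -0.18188383,  0.1       ])]
tip (array([0.65070014, 0.17810961, 0.12001839]), array([0.64989929, 0.18188979, 0.12052364]))
top [214.2, 215.9, 254.7, 249.7]
top [283.4, 169.0, 318.4, 202.9]
scene [321.2, 209.0, 361.0, 252.1]
scene [435.0, 239.5, 490.0, 295.2]
```

View pics/c.png

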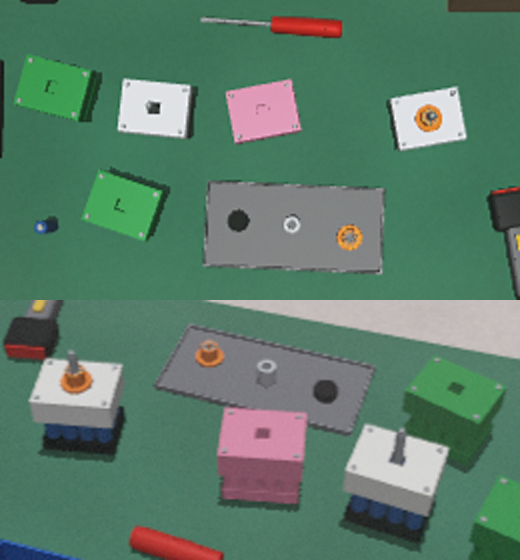

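The crop confirms it: the tray nut at crop (349,237) is orange and flanged, next to the silver spacer (292,224) and the black foot (238,220). The rod tip is at crop (401,432) in the scene half. I'm heading above the nut now.

>>> {"fn": "drive_tool", "kwargs": {
  "commands": [
    {"tx": 0.42,"ty": -0.64,"hand": 0.45},
    {"tx": 0.42,"ty": -0.64},
    {"tx": 0.42,"ty": -0.64},
    {"tx": 0.42,"ty": -0.64},
    {"tx": 0.42,"ty": -0.64},
    {"tx": 0.42,"ty": -0.64},
    {"tx": 0.42,"ty": -0.64},
    {"tx": 0.42,"ty": -0.64},
    {"tx": 0.42,"ty": -0.64},
    {"tx": 0.42,"ty": -0.64}
  ],
  "grip_force": 60
}}

```text
invalid input
```

>>> {"fn": "drive_tool", "kwargs": {
  "commands": [
    {"ty": -0.55},
    {"ty": -0.55},
    {"ty": -0.55},
    {"ty": -0.55},
    {"ty": -0.55},
    {"ty": -0.55},
    {"ty": -0.55},
    {"ty": -0.55,"tz": -0.1},
    {"ty": -0.55,"tz": -0.15},
    {"ty": -0.55,"tz": -0.15}
  ]
}}

```text
invalid input
```

>>> {"fn": "drive_tool", "kwargs": {
  "commands": [
    {"tx": 0.42,"ty": -0.64,"tz": 0,"turn": 0,"hand": 0.45},
    {"tx": 0.42,"ty": -0.64,"tz": 0,"turn": 0,"hand": 0.45},
    {"tx": 0.42,"ty": -0.64,"tz": 0,"turn": 0,"hand": 0.45},
    {"tx": 0.42,"ty": -0.64,"tz": 0,"turn": 0,"hand": 0.45},
    {"tx": 0.42,"ty": -0.64,"tz": 0,"turn": 0,"hand": 0.45},
    {"tx": 0.42,"ty": -0.64,"tz": 0,"turn": 0,"hand": 0.45},
    {"tx": 0.42,"ty": -0.64,"tz": 0,"turn": 0,"hand": 0.45},
    {"tx": 0.42,"ty": -0.64,"tz": 0,"turn": 0,"hand": 0.45},
    {"tx": 0.42,"ty": -0.64,"tz": 0,"turn": 0,"hand": 0.45},
    {"tx": 0.42,"ty": -0.64,"tz": 0,"turn": 0,"hand": 0.45}
  ],
  "grip_force": 60
}}

```text
time_s: 2.1
tcp_pos: [0.4818, 0.2475, 0.2268]
eef_rot: [180.0, -0.0, -20.0]
contact_force: [-0.1, 0.1, 0.5]
gripper_width: 0.0484
gripper_force: 0.0
```

>>> {"fn": "drive_tool", "kwargs": {
  "commands": [
    {"tx": 0,"ty": -0.54,"tz": 0,"turn": 0,"hand": 0.45},
    {"tx": 0,"ty": -0.54,"tz": 0,"turn": 0,"hand": 0.45},
    {"tx": 0,"ty": -0.54,"tz": 0,"turn": 0,"hand": 0.45},
    {"tx": 0,"ty": -0.54,"tz": 0,"turn": 0,"hand": 0.45},
    {"tx": 0,"ty": -0.54,"tz": 0,"turn": 0,"hand": 0.45},
    {"tx": 0,"ty": -0.54,"tz": 0,"turn": 0,"hand": 0.45},
    {"tx": 0,"ty": -0.54,"tz": -0.1,"turn": 0,"hand": 0.45},
    {"tx": 0,"ty": -0.54,"tz": -0.17,"turn": 0,"hand": 0.45},
    {"tx": 0,"ty": -0.54,"tz": -0.17,"turn": 0,"hand": 0.45},
    {"tx": 0,"ty": -0.54,"tz": -0.17,"turn": 0,"hand": 0.45}
  ]
}}

```text
time_s: 3.1
tcp_pos: [0.4798, -0.0728, 0.1244]
eef_rot: [179.9, 0.1, -19.7]
contact_force: [-0.0, -0.3, 0.8]
gripper_width: 0.0481
gripper_force: 0.0
```

```bash
cat >> h.py <<'E'
from scipy.spatial.transform import Rotation as R
def wrist(f=None):
    s=r.get_state();c=cap('wrist',f);T=np.eye(4);T[:3,:3]=R.from_euler('xyz',s['eef_rot'],degrees=True).as_matrix();T[:3,3]=s['tcp_pos']
    c['world_from_camera']=T@np.array(c['T_tool_cam']);c['s']=s;return c
E
python3 - <<'E'
from h import *
c=wrist('w1.png');print(c['s']['tcp_pos'],np.round(c['world_from_camera'],3).tolist())
for l in('nut','spacer'):
  for t in r.trace(l,'wrist')[:2]:print(l,t['score'],t['extent'])
h=cv2.cvtColor(c['frame'],cv2.COLOR_RGB2HSV)
m=((h[...,0]>4)&(h[...,0]<22)&(h[...,1]>150)&(h[...,2]>80)).astype('uint8')
n,l,st,ce=cv2.connectedComponentsWithStats(m)
for i in range(1,n):
  if st[i,4]>80: print(st[i],ce[i],atz(c,(st[i,0]+st[i,2]/2,st[i,1]+st[i,3]/2),.012))
E
```

```text
[ 0.4798307  -0.07282031  0.12440401] [[-0.338, -0.898, -0.282, 0.556], [-0.941, 0.323, 0.098, -0.1], [0.003, 0.298, -0.954, 0.282], [0.0, 0.0, 0.0, 1.0]]
nut 0.91 [310.1, 178.1, 352.3, 215.9]
spacer 0.96 [226.6, 192.1, 254.5, 227.8]
spacer 0.32 [148.2, 212.1, 187.5, 246.2]
[311 178  38  38 914] [329.37199125 195.4595186 ] [ 0.48093871 -0.08159128  0.012     ]
[220 270  18  53 447] [226.41163311 296.06040268] [0.41605397 0.05067127 0.012     ]
[408 270  18  53 448] [418.22098214 296.30580357] [ 0.35057666 -0.13041783  0.012     ]
[ 216  333  336   17 4053] [395.90525537 342.83074266] [ 0.30800721 -0.0827576   0.012     ]
```

View pics/w1.png

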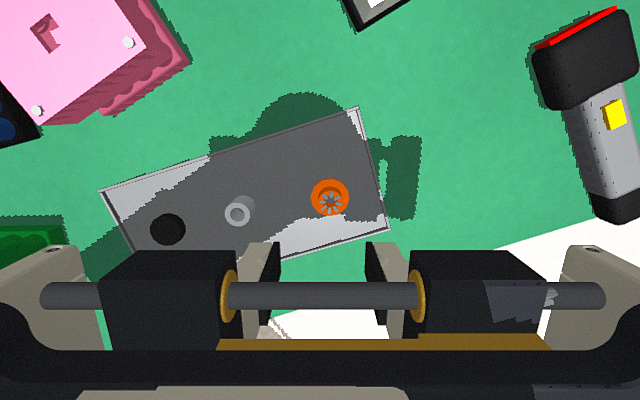

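The wrist view shows the nut at (330,197) with its teeth and flange, and the spacer at (240,210). I'm descending now.

>>> {"fn": "drive_tool", "kwargs": {
  "commands": [
    {"tx": 0,"ty": -0.015,"tz": -0.08,"turn": 0,"hand": 0.45},
    {"tx": 0,"ty": -0.015,"tz": -0.14,"turn": 0,"hand": 0.45},
    {"tx": 0,"ty": -0.015,"tz": -0.18,"turn": 0,"hand": 0.45},
    {"tx": 0,"ty": -0.015,"tz": -0.191,"turn": 0,"hand": 0.45},
    {"tx": 0,"ty": -0.015,"tz": -0.191,"turn": 0,"hand": 0.45},
    {"tx": 0,"ty": -0.015,"tz": -0.191,"turn": 0,"hand": 1},
    {"tx": 0,"ty": -0.015,"tz": -0.191,"turn": 0,"hand": 1},
    {"tx": 0,"ty": -0.015,"tz": -0.191,"turn": 0,"hand": 1},
    {"tx": 0,"ty": -0.015,"tz": -0.191,"turn": 0,"hand": 1},
    {"tx": 0,"ty": -0.015,"tz": -0.191,"turn": 0,"hand": 1}
  ]
}}

```text
time_s: 4.25
tcp_pos: [0.4807, -0.0817, 0.0108]
eef_rot: [-180.0, -0.1, -19.7]
contact_force: [-1.3, 1.5, 7.1]
gripper_width: 0.0206
gripper_force: 60.0
```

>>> {"fn": "drive_tool", "kwargs": {
  "commands": [
    {"tx": 0,"ty": 0,"tz": 0.08,"turn": 0,"hand": 1},
    {"tx": 0,"ty": 0,"tz": 0.16,"turn": 0,"hand": 1},
    {"tx": 0,"ty": 0,"tz": 0.24,"turn": 0,"hand": 1},
    {"tx": 0,"ty": 0,"tz": 0.32,"turn": 0,"hand": 1},
    {"tx": 0.22,"ty": 0.41,"tz": 0.32,"turn": 0,"hand": 1},
    {"tx": 0.22,"ty": 0.41,"tz": 0.32,"turn": 0,"hand": 1},
    {"tx": 0.22,"ty": 0.41,"tz": 0.32,"turn": 0,"hand": 1},
    {"tx": 0.22,"ty": 0.41,"tz": 0.32,"turn": 0,"hand": 1},
    {"tx": 0.22,"ty": 0.41,"tz": 0.32,"turn": 0,"hand": 1},
    {"tx": 0.22,"ty": 0.41,"tz": 0.32,"turn": 0,"hand": 1}
  ]
}}

```text
time_s: 5.25
tcp_pos: [0.6132, 0.1672, 0.2015]
eef_rot: [180.0, 0.0, -19.7]
contact_force: [-0.4, -1.1, -0.4]
gripper_width: 0.0207
gripper_force: 60.0
```

>>> {"fn": "drive_tool", "kwargs": {
  "commands": [
    {"tx": 0,"ty": 0,"tz": 0,"turn": 0,"hand": 1},
    {"tx": 0,"ty": 0,"tz": 0,"turn": 0,"hand": 1},
    {"tx": 0,"ty": 0,"tz": 0,"turn": 0,"hand": 1}
  ]
}}

```text
time_s: 5.55
tcp_pos: [0.6116, 0.1636, 0.2019]
eef_rot: [180.0, 0.0, -19.8]
contact_force: [0.6, 0.1, 0.1]
gripper_width: 0.0205
gripper_force: 60.0
```

```bash
python3 - <<'E'
from h import *
c=wrist('w2.png');print(c['s']['tcp_pos'],c['s']['eef_rot'],c['s']['contact_force'])
for l in('shaft','nut','module'):
  for t in r.trace(l,'wrist')[:2]:print(l,t['score'],t['extent'])
np.save('w2.npy',{k:c[k] for k in('fx','fy','cx','cy','world_from_camera')},allow_pickle=True)
print('tcp px',proj(c,c['s']['tcp_pos']))
E
```

```text
[0.61163515 0.16357703 0.20187556] [ 1.79976887e+02  2.53701461e-02 -1.97752629e+01] [0.55817683 0.0576578  0.10152718]
shaft 0.63 [269.6, 158.0, 298.3, 183.4]
shaft 0.24 [293.0, 0.0, 334.7, 14.1]
nut 0.71 [297.2, 227.1, 348.6, 280.1]
nut 0.26 [273.6, 158.6, 293.9, 177.2]
module 0.86 [264.9, 234.3, 334.8, 321.5]
module 0.77 [368.0, 46.6, 502.6, 169.0]
tcp px (np.float64(321.53458212171995), np.float64(257.8192165417832))
```

View pics/w2.png

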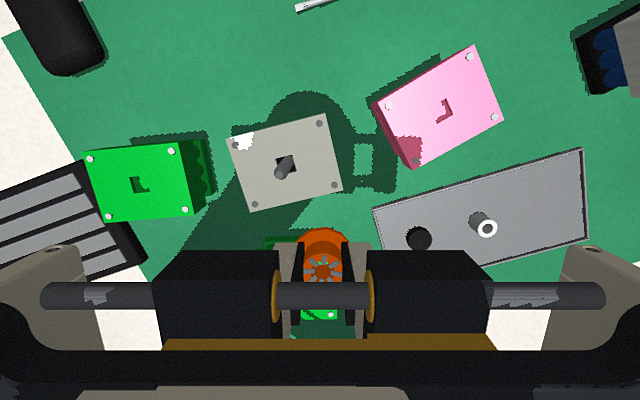

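The nut is held, with its bore at (321,270). The rod shows from about (290,158) to its tip near (281,174). I'll take one close crop.

```bash
python3 - <<'E'
import cv2
f=cv2.imread('pics/w2.png')
cv2.imwrite('pics/w2z.png',cv2.hconcat([cv2.resize(f[145:195,260:310],(400,400),interpolation=0),cv2.resize(f[230:290,291:351],(400,400),interpolation=0)]))
E
```

```text
(no output)
```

View pics/w2z.png

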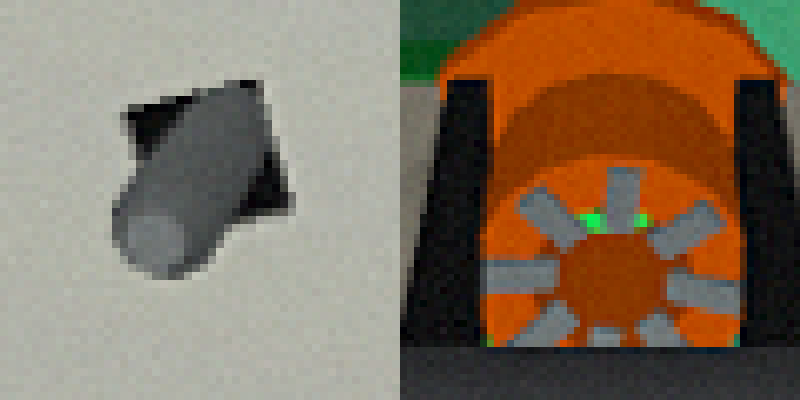

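```bash
python3 - <<'E'
from h import *
c=np.load('w2.npy',allow_pickle=True).item()
print('nut',atz(c,(322.8,272.4),.2144))
a=cap('scene')
for uv in((404.5,222),(404.5,220.5),(405,223)):
  o,d=ray(c,(279.7,175.2));p,e=ray(a,uv);s=np.linalg.lstsq(np.stack([d,-e],1),p-o,rcond=None)[0];print(o+d*s[0],p+e*s[1])
for z in(.12,.125,.13,.135):print(z,atz(c,(279.7,175.2),z))
f=a['frame'][205:245,385:425];cv2.imwrite('pics/s.png',cv2.resize(f[:,:,::-1],(400,400),interpolation=0))
E
```

```text
nut [0.60932421 0.1636789  0.2144    ]
[0.65282188 0.18362866 0.12459548] [0.65333483 0.18212444 0.12421355]
[0.65358901 0.18258535 0.12973481] [0.65389789 0.18167634 0.12950417]
[0.65225759 0.18439611 0.12081508] [0.65257346 0.18346665 0.12057924]
0.12 [0.65213593 0.18456157 0.12      ]
0.125 [0.65288226 0.18354654 0.125     ]
0.13 [0.65362859 0.18253152 0.13      ]
0.135 [0.65437493 0.18151649 0.135     ]
```

View pics/s.png

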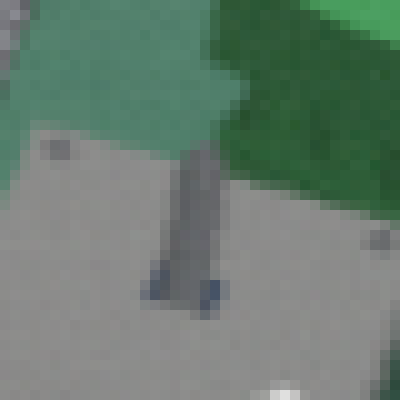

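>>> {"fn": "drive_tool", "kwargs": {
  "commands": [
    {"tx": 0.073,"ty": 0.031,"tz": 0,"turn": 0,"hand": 1},
    {"tx": 0.073,"ty": 0.031,"tz": -0.04,"turn": 0,"hand": 1},
    {"tx": 0.073,"ty": 0.031,"tz": -0.08,"turn": 0,"hand": 1},
    {"tx": 0.073,"ty": 0.031,"tz": -0.09,"turn": 0,"hand": 1},
    {"tx": 0.073,"ty": 0.031,"tz": -0.09,"turn": 0,"hand": 1},
    {"tx": 0.073,"ty": 0.031,"tz": -0.09,"turn": 0,"hand": 1}
  ]
}}

```text
time_s: 6.4
tcp_pos: [0.6566, 0.1828, 0.1494]
eef_rot: [-179.9, -0.1, -19.7]
contact_force: [0.6, -0.1, -0.5]
gripper_width: 0.0202
gripper_force: 60.0
```

```bash
python3 - <<'E'
from h import *
c=wrist();print(c['s']['tcp_pos'],c['s']['contact_force'])
a=cap('scene');b=cap('top')
x,y=[int(v) for v in proj(c,c['s']['tcp_pos'])]
k=lambda f,x,y,w:cv2.resize(f[y-w:y+w,x-w:x+w,::-1],(400,400),interpolation=0)
cv2.imwrite('pics/w3.png',cv2.hconcat([k(c['frame'],x,y,50),k(a['frame'],405,215,25)]))
E
```

```text
[0.65656794 0.18283939 0.14941857] [ 0.60308456 -0.05857414 -0.54664177]
```

View pics/w3.png

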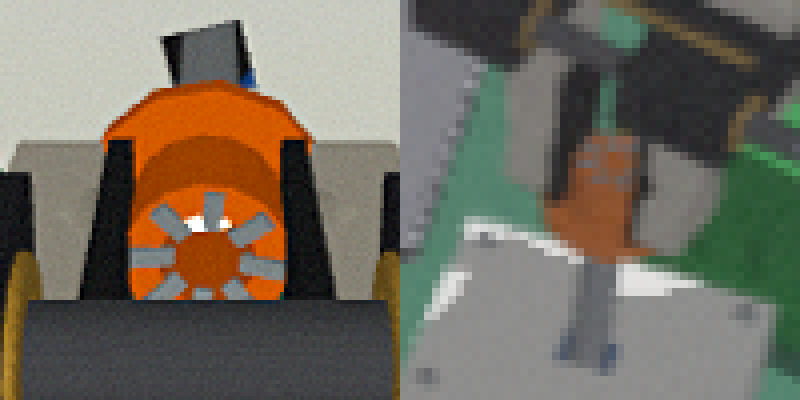

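>>> {"fn": "drive_tool", "kwargs": {
  "commands": [
    {"tx": 0,"ty": 0,"tz": -0.01,"turn": 0,"hand": 1},
    {"tx": 0,"ty": 0,"tz": -0.02,"turn": 0,"hand": 1},
    {"tx": 0,"ty": 0,"tz": -0.025,"turn": 0,"hand": 1},
    {"tx": 0,"ty": 0,"tz": -0.025,"turn": 0,"hand": 1}
  ]
}}

```text
time_s: 6.95
tcp_pos: [0.6555, 0.1826, 0.132]
eef_rot: [179.9, 0.1, -19.8]
contact_force: [0.2, 0.5, 0.1]
gripper_width: 0.0203
gripper_force: 60.0
```

>>> {"fn": "drive_tool", "kwargs": {
  "commands": [
    {"tx": 0,"ty": 0,"tz": -0.005,"turn": 0,"hand": 1},
    {"tx": 0,"ty": 0,"tz": -0.01,"turn": 0,"hand": 1},
    {"tx": 0,"ty": 0,"tz": -0.01,"turn": 0,"hand": 1}
  ]
}}

```text
time_s: 7.25
tcp_pos: [0.6557, 0.1828, 0.1264]
eef_rot: [180.0, 0.0, -19.8]
contact_force: [0.1, 0.6, 0.3]
gripper_width: 0.0205
gripper_force: 60.0
```

>>> {"fn": "drive_tool", "kwargs": {
  "commands": [
    {"tx": 0,"ty": 0,"tz": -0.005,"turn": 0,"hand": 1},
    {"tx": 0,"ty": 0,"tz": -0.01,"turn": 0,"hand": 1},
    {"tx": 0,"ty": 0,"tz": -0.01,"turn": 0,"hand": 1}
  ]
}}

```text
time_s: 7.55
tcp_pos: [0.6559, 0.1829, 0.1211]
eef_rot: [-180.0, -0.0, -19.8]
contact_force: [-1.4, 0.5, 0.6]
gripper_width: 0.0202
gripper_force: 60.0
```

>>> {"fn": "drive_tool", "kwargs": {
  "commands": [
    {"tx": 0,"ty": 0,"tz": -0.005,"turn": 0,"hand": 1},
    {"tx": 0,"ty": 0,"tz": -0.01,"turn": 0,"hand": 1},
    {"tx": 0,"ty": 0,"tz": -0.01,"turn": 0,"hand": 1}
  ]
}}

```text
time_s: 7.85
tcp_pos: [0.656, 0.1829, 0.1154]
eef_rot: [-180.0, -0.0, -19.7]
contact_force: [-3.2, -0.1, 3.1]
gripper_width: 0.0206
gripper_force: 60.0
```

>>> {"fn": "drive_tool", "kwargs": {
  "commands": [
    {"tx": -0.002,"ty": 0,"tz": 0,"turn": 0,"hand": 1},
    {"tx": -0.002,"ty": 0,"tz": -0.003,"turn": 0,"hand": 1},
    {"tx": -0.002,"ty": 0,"tz": -0.006,"turn": 0,"hand": 1},
    {"tx": -0.002,"ty": 0,"tz": -0.006,"turn": 0,"hand": 1}
  ]
}}

```text
time_s: 8.25
tcp_pos: [0.6557, 0.183, 0.1123]
eef_rot: [-179.9, -0.1, -19.7]
contact_force: [0.2, 0.3, 4.8]
gripper_width: 0.0206
gripper_force: 60.0
```

>>> {"fn": "drive_tool", "kwargs": {
  "commands": [
    {"tx": 0,"ty": 0,"tz": -0.003,"turn": 0,"hand": 1},
    {"tx": 0,"ty": 0,"tz": -0.006,"turn": 0,"hand": 1},
    {"tx": 0,"ty": 0,"tz": -0.006,"turn": 0,"hand": 1}
  ]
}}

```text
time_s: 8.55
tcp_pos: [0.6557, 0.183, 0.1088]
eef_rot: [-179.9, -0.1, -19.7]
contact_force: [0.3, -0.5, 6.7]
gripper_width: 0.0204
gripper_force: 60.0
```

>>> {"fn": "drive_tool", "kwargs": {
  "commands": [
    {"tx": 0,"ty": 0,"tz": -0.003,"turn": 0,"hand": 1},
    {"tx": 0,"ty": 0,"tz": -0.006,"turn": 0,"hand": 1},
    {"tx": 0,"ty": 0,"tz": -0.006,"turn": 0,"hand": 1}
  ]
}}

```text
time_s: 8.85
tcp_pos: [0.6556, 0.183, 0.1051]
eef_rot: [-179.9, -0.1, -19.7]
contact_force: [0.2, 0.8, 3.8]
gripper_width: 0.0206
gripper_force: 60.0
```

>>> {"fn": "drive_tool", "kwargs": {
  "commands": [
    {"tx": 0,"ty": 0,"tz": -0.0015,"turn": 0,"hand": 1},
    {"tx": 0,"ty": 0,"tz": -0.003,"turn": 0,"hand": 1},
    {"tx": 0,"ty": 0,"tz": -0.003,"turn": 0,"hand": 1}
  ]
}}

```text
time_s: 9.15
tcp_pos: [0.6557, 0.183, 0.1036]
eef_rot: [-179.9, -0.1, -19.7]
contact_force: [-1.1, -1.4, 6.6]
gripper_width: 0.0203
gripper_force: 60.0
```

```bash
python3 - <<'E'
from h import *
s=r.get_state();print(s['joint_torque'],s['moment'])
E
```

```text
[ 2.78048739e-01 -5.78671324e+01  2.37096673e+01  5.02995461e+00
  3.64041477e-01 -3.54549396e-03] [-1.87867073e-01  2.83415498e-01 -1.91752994e-04]
```

>>> {"fn": "drive_tool", "kwargs": {
  "commands": [
    {"tx": 0,"ty": 0,"tz": -0.0015,"turn": 0,"hand": 1},
    {"tx": 0,"ty": 0,"tz": -0.003,"turn": 0,"hand": 1},
    {"tx": 0,"ty": 0,"tz": -0.003,"turn": 0,"hand": 1}
  ]
}}

```text
time_s: 9.45
tcp_pos: [0.6557, 0.183, 0.1018]
eef_rot: [-179.9, -0.1, -19.7]
contact_force: [-0.3, -0.3, 7.4]
gripper_width: 0.0205
gripper_force: 60.0
```

>>> {"fn": "drive_tool", "kwargs": {
  "commands": [
    {"tx": 0,"ty": 0,"tz": -0.0015,"turn": 0,"hand": 1},
    {"tx": 0,"ty": 0,"tz": -0.003,"turn": 0,"hand": 1},
    {"tx": 0,"ty": 0,"tz": -0.003,"turn": 0,"hand": 1}
  ]
}}

```text
time_s: 9.75
tcp_pos: [0.6557, 0.183, 0.1]
eef_rot: [-179.9, -0.1, -19.7]
contact_force: [1.3, -0.8, 7.3]
gripper_width: 0.0203
gripper_force: 60.0
```

Steady drag is about 7 N so far. I'll go on with one step per check.

>>> {"fn": "drive_tool", "kwargs": {
  "commands": [
    {"tx": 0,"ty": 0,"tz": -0.0015,"turn": 0,"hand": 1},
    {"tx": 0,"ty": 0,"tz": -0.003,"turn": 0,"hand": 1},
    {"tx": 0,"ty": 0,"tz": -0.003,"turn": 0,"hand": 1}
  ]
}}

```text
time_s: 10.05
tcp_pos: [0.6557, 0.183, 0.0982]
eef_rot: [-179.9, -0.1, -19.7]
contact_force: [-0.2, -0.3, 7.4]
gripper_width: 0.0211
gripper_force: 60.0
```

>>> {"fn": "drive_tool", "kwargs": {
  "commands": [
    {"tx": 0,"ty": 0,"tz": -0.0015,"turn": 0,"hand": 1},
    {"tx": 0,"ty": 0,"tz": -0.003,"turn": 0,"hand": 1},
    {"tx": 0,"ty": 0,"tz": -0.003,"turn": 0,"hand": 1}
  ]
}}

```text
time_s: 10.35
tcp_pos: [0.6557, 0.183, 0.0965]
eef_rot: [-179.9, -0.1, -19.7]
contact_force: [-0.4, 0.3, 7.7]
gripper_width: 0.0205
gripper_force: 60.0
```

>>> {"fn": "drive_tool", "kwargs": {
  "commands": [
    {"tx": 0,"ty": 0,"tz": -0.0015,"turn": 0,"hand": 1},
    {"tx": 0,"ty": 0,"tz": -0.003,"turn": 0,"hand": 1},
    {"tx": 0,"ty": 0,"tz": -0.003,"turn": 0,"hand": 1}
  ]
}}

```text
time_s: 10.65
tcp_pos: [0.6558, 0.183, 0.0947]
eef_rot: [-179.9, -0.1, -19.7]
contact_force: [-0.0, -0.3, 6.9]
gripper_width: 0.0205
gripper_force: 60.0
```

>>> {"fn": "drive_tool", "kwargs": {
  "commands": [
    {"tx": 0,"ty": 0,"tz": -0.0015,"turn": 0,"hand": 1},
    {"tx": 0,"ty": 0,"tz": -0.003,"turn": 0,"hand": 1},
    {"tx": 0,"ty": 0,"tz": -0.003,"turn": 0,"hand": 1}
  ]
}}

```text
time_s: 10.95
tcp_pos: [0.6558, 0.183, 0.0932]
eef_rot: [-179.9, -0.1, -19.7]
contact_force: [-1.2, -0.3, 10.4]
gripper_width: 0.0203
gripper_force: 60.0
```

Force has risen by about 3 N, so this is probably the cover. I'm switching to smaller steps.

>>> {"fn": "drive_tool", "kwargs": {
  "commands": [
    {"tx": 0,"ty": 0,"tz": -0.001,"turn": 0,"hand": 1},
    {"tx": 0,"ty": 0,"tz": -0.001,"turn": 0,"hand": 1},
    {"tx": 0,"ty": 0,"tz": -0.001,"turn": 0,"hand": 1}
  ]
}}

```text
time_s: 11.25
tcp_pos: [0.6558, 0.183, 0.093]
eef_rot: [-179.9, -0.1, -19.7]
contact_force: [-2.5, -1.2, 12.0]
gripper_width: 0.0206
gripper_force: 60.0
```

>>> {"fn": "drive_tool", "kwargs": {
  "commands": [
    {"tx": 0,"ty": 0,"tz": -0.0012,"turn": 0,"hand": 1},
    {"tx": 0,"ty": 0,"tz": -0.0012,"turn": 0,"hand": 1},
    {"tx": 0,"ty": 0,"tz": -0.0012,"turn": 0,"hand": 1}
  ]
}}

```text
time_s: 11.55
tcp_pos: [0.6558, 0.183, 0.0925]
eef_rot: [-179.9, -0.1, -19.7]
contact_force: [-2.6, -0.8, 13.4]
gripper_width: 0.0206
gripper_force: 60.0
```

```bash
python3 - <<'E'
from h import *
F=[]
for i in range(4):
    cap('top');s=r.get_state();F.append(s['contact_force'])
print(np.round(F,1),s['tcp_pos'])
E
```

```text
[[-2.8  0.  12.9]
 [-3.4 -0.4 12.5]
 [-3.4 -1.4 13.9]
 [-3.3 -1.  14. ]] [0.65580522 0.18301738 0.0925347 ]
```

>>> {"fn": "drive_tool", "kwargs": {
  "commands": [
    {"tx": 0,"ty": 0,"tz": -0.001,"turn": 0,"hand": 1},
    {"tx": 0,"ty": 0,"tz": -0.001,"turn": 0,"hand": 1},
    {"tx": 0,"ty": 0,"tz": -0.001,"turn": 0,"hand": 1}
  ]
}}

```text
time_s: 12.05
tcp_pos: [0.6558, 0.183, 0.0922]
eef_rot: [-179.9, -0.2, -19.7]
contact_force: [-4.7, -1.3, 15.2]
gripper_width: 0.021
gripper_force: 60.0
```

```bash
python3 - <<'E'
from h import *
F=[]
for i in range(5):
    cap('top');s=r.get_state();F.append(s['contact_force'])
print(np.round(F,1),s['tcp_pos'])
E
```

```text
[[-4.  -1.7 14.8]
 [-3.9 -1.8 15.4]
 [-3.3 -0.4 15.3]
 [-4.3 -0.5 15.1]
 [-4.1 -1.6 15.8]] [0.6558318  0.18298417 0.09221002]
```

The cover load is about 15.2 − 7.4 = 7.8 N, inside the band. I'll ease the arm slightly, open, and then rise.

>>> {"fn": "drive_tool", "kwargs": {
  "commands": [
    {"tx": -0.001,"ty": 0,"tz": 0.002,"turn": 0,"hand": 1},
    {"tx": -0.001,"ty": 0,"tz": 0.002,"turn": 0,"hand": 0.5},
    {"tx": -0.001,"ty": 0,"tz": 0.002,"turn": 0,"hand": 0.4},
    {"tx": -0.001,"ty": 0,"tz": 0.002,"turn": 0,"hand": 0.4},
    {"tx": -0.001,"ty": 0,"tz": 0.002,"turn": 0,"hand": 0.4},
    {"tx": -0.001,"ty": 0,"tz": 0.002,"turn": 0,"hand": 0.4}
  ]
}}

```text
time_s: 12.9
tcp_pos: [0.6537, 0.1829, 0.09]
eef_rot: [180.0, 0.1, -19.8]
contact_force: [0.7, 0.0, -0.3]
gripper_width: 0.0512
gripper_force: 0.0
```

>>> {"fn": "drive_tool", "kwargs": {
  "commands": [
    {"tx": 0,"ty": 0,"tz": 0.03,"turn": 0,"hand": 0.4},
    {"tx": 0,"ty": 0,"tz": 0.08,"turn": 0,"hand": 0.4},
    {"tx": 0,"ty": 0,"tz": 0.16,"turn": 0,"hand": 0.4},
    {"tx": -0.08,"ty": 0,"tz": 0.2,"turn": 0,"hand": 0.4},
    {"tx": -0.08,"ty": 0,"tz": 0.2,"turn": 0,"hand": 0.4},
    {"tx": -0.08,"ty": 0,"tz": 0.2,"turn": 0,"hand": 0.4},
    {"tx": -0.08,"ty": 0,"tz": 0.2,"turn": 0,"hand": 0.4}
  ]
}}

```text
time_s: 13.6
tcp_pos: [0.606, 0.1829, 0.21]
eef_rot: [180.0, 0.0, -19.7]
contact_force: [-0.6, 0.6, -0.9]
gripper_width: 0.0523
gripper_force: 0.0
```

```bash
python3 - <<'E'
from h import *
c=wrist();a=cap('scene')
x,y=[int(v) for v in proj(c,(.6535,.183,.09))];y=max(y,60)
k=lambda f,x,y,w:cv2.resize(f[y-w:y+w,x-w:x+w,::-1],(400,400),interpolation=2)
cv2.imwrite('pics/w4.png',cv2.hconcat([k(c['frame'],x,y,60),k(a['frame'],405,225,35)]))
E
```

```text
(no output)
```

View pics/w4.png

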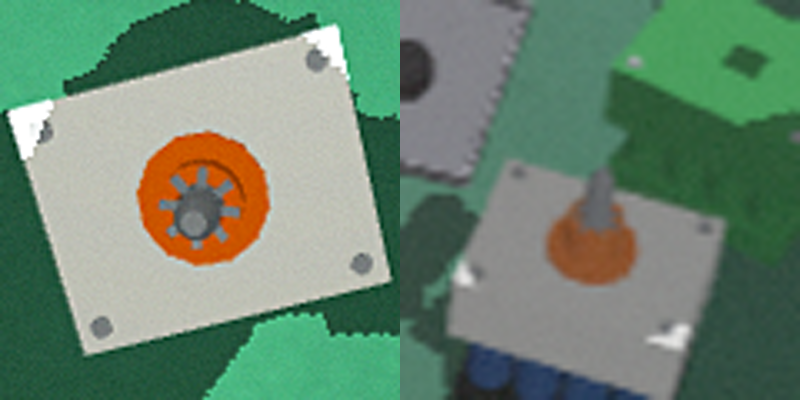

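The nut sits flat on the cover around the rod, at crop (203,200). The gripper is clear, so I'm handing in.

```bash
python3 -c "
from plant import r
print(r.close_job())"
```

```text
the job is handed in; nothing more can be done
None
```

The orange push nut is on the bare rod and pressed flat on the white cover with about 8 N beyond the rod's roughly 7 N drag; it looked seated after I let go, and the job is handed in with the arm clear.

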